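# Clamp the re-glued apothecary drawer, with a caul under the jaw

## Robot

A 6-joint arm with a two-finger parallel gripper is mounted at the origin on the work surface. World frame = base frame: x ahead of the robot, y to its left, z up, the work surface at z = 0. Lengths are in m, angles in rad, forces in N, time in s.
With the tool pointing down it reaches from about 0.25 to 0.725 m from the base axis. Payload 9.7 kg.
Tool frame: the origin (TCP) lies at the very end of the fingers, on their centre line; the grasp point (between the pads) lies 19 mm behind it; z points along the fingers, y is the line along which they close (so a half turn about z gives the same grasp; the last joint's range is limited). The gripper opens to 85 mm and grips with 20 to 120 N. Pads are 22 mm wide; open, the fingers measure 114 mm over their backs; the gripper's body (76 mm by 85 mm) begins 54 mm behind the grasp point. The pads swing forward as they close: fully open they stand 13 mm farther back than shut.
Start: joints at [-1.274, 0.087, 0.176, 1.66, 0, 1.571], TCP at [0.161, -0.526, 0.231] pointing down, gripper open.
Joint ranges: [-3.13, 3.13], [-0.85, 1.81], [-1.15, 1.24], [-2.2, 2.28], [-1.44, 1.52], [-3.14, 3.14]. Speed limits (rad/s): [2.22, 2.22, 2.57, 3.14, 3.14, 3.14].

## Interface

Orientations are given as a unit quaternion [x, y, z, w].
In Python, from plant import robot, solve_ik, telemetry, eyes, job_done, spotter gives the robot as it stands. Calls block until the motion is done:
- robot.reach(position, orientation): joint-space move of the TCP to a pose.
- robot.servo_line(position, v=0.15, frame=None, contact_N=None): straight line of the TCP; frame=None keeps the orientation; v is the mean speed in m/s. With contact_N (N) it stops when the force on the tool has changed by that much, and returns True; else False.
- robot.move_j(angles): joint-space move.
- robot.command_gripper(opening, force=None): finger opening in m; force is the grip in N (None keeps the last); returns when the fingers have stopped.
- robot.dwell(seconds).
- solve_ik(position, orientation): joint angles nearest the present ones, or None.
- telemetry.observe(): the state.
- eyes.capture(name): name is "scene" or "top" or "wrist"; returns a dict with "frame" (480x640x3 uint8, blue, green, red), "mtx" (3x3 intrinsics, pixels), "T" (4x4, takes a point from camera to world coordinates); the wrist camera has in their place "tool_from_camera" (4x4, takes a point from camera to tool coordinates, whose origin is the TCP and whose axes are the flange's). Camera axes: x right, y up, looking along -z (the intrinsics and any distortion apply to the point x, -y, -z); pixel columns grow to the right and rows downward; lengths in m; the calibration is good to about 2 mm. A picture is of the moment at which its call begins: read the wrist's pose just before it. There is no depth.
A pose or a line that the arm cannot do raises robot.MotionError and nothing moves.
- job_done(): hands the job in; it is judged then, once.
Trained networks look in the newest picture that a camera, given by its name, has taken for a name from the list of things; names that differ only in an ending like _2 or _b are one class to them, and where a whole thing is asked for, a point or a joint stands for the part that bears it (a point fixed in the world has none). Each returns a list of dicts, best first, with "confidence" (0 to 1); they miss things now and then, are a little off and sometimes report something else, mostly with a low value. They report only what shows in the picture. A call takes as long as a camera call. They do not tell look-alikes from the thing itself.
- spotter.look_for(camera, query): "xy" ([column, row] in pixels, amid what is visible of it).
- spotter.cut_out(camera, query): "pixels" (480x640 bool, what is visible of it) and "xy" ([column, row] in pixels, amid what is visible of it).
- spotter.mark_of(camera, query): "xy" ([column, row] in pixels: a listed point, or the origin of a listed thing).
The state is a dict: "time_s": time; "qpos": joint angles; "qvel": joint speeds; "effort": joint torques, N m; "position": TCP position; "eef_rot": TCP orientation; "force": force on the tool from outside, world axes, zero at the start; "ft_torque": the same for the moment, N m; "grip_width": finger opening in m; "gripper_force": force on a finger pad.
Only numpy, scipy, OpenCV 4.12 (cv2) and the standard library are available. Lean on these libraries where they do the work, as an engineer would, in place of code of your own. Each camera call takes 0.05 s, during which the arm holds its last target. There are 200 camera calls.

## Task

The side of the small wooden drawer has just been re-glued: pull the flat wooden batten out of the tool block and stand it on end, flat against the drawer's side, in the gap between the drawer and the far (end) jaw of the bar clamp, and let go of it. Then pump the clamp's trigger against its grip until the jaws pinch batten and drawer and the soft pads are squashed by a few millimetres, not more than half their thickness or the thin drawer is crushed, and finish while still holding the trigger squeezed in that state. Bring the jaw up with the trigger only, never by pushing the bar or the jaw, and leave everything else where it is.

Things in the scene. Friction and masses are not known exactly. Their poses are not given: they have to be found in the camera images.
- clamp: One-hand ratchet bar clamp lying loose on its side, black plastic, aluminium bar, 28 mm thick, 0.9 kg. Origin: on the bench under the bar's centre line, mid housing (60 x 58 mm). x: along the bar to the end jaw; +y: the way both jaws stick out (to 68 mm); -y: the way grip and trigger stick out. Bar at y -10 to 8, z 8 to 20 mm; its tail sticks out 100 mm at -x, more as the clamp closes.
- grip (a point): Best place to squeeze, fingers closing along clamp x: clamp x -7, y -50, z 14 mm, axes as the clamp's; free at both sides and above. Midway between the fixed grip (handle x -34 to -16, y -26 to -112, z 0 to 28 mm) and the released trigger. Span over both 54 mm released, 38 squeezed: a hand closing evenly ends centred at x -15 and must open to 70 mm there to let the trigger fully forward.
- rear_face (a point): Centre of the free face of the soft grey pad (28 x 22 mm, 12 mm thick) on the rear jaw, which is part of the housing; faces clamp +x, at clamp x 42, y 48, z 14 mm; axes as the clamp's.
- trigger_blade: Trigger of the clamp, black, in front (+x) of the grip: 12 mm thick (x), 54 mm long, clamp y -28 to -82 mm, z 3 to 25 mm. At y -50 its front goes from clamp x 20 (released) to 4 mm (squeezed home). Its origin lies on its hinge (clamp x 6, y 22 mm), not on the blade.
- trigger (a joint): Swing of the trigger, 0 released to 0.222 rad squeezed home (16 mm at the grip point). A spring brings it back (3 to 4 N there). A full squeeze from fully released pulls the bar in by 6 to 8 mm and the ratchet keeps 6 mm of it (one tooth); a short squeeze may gain nothing. Holding 30 N between the jaws takes about 22 N on the trigger.
- bar (a joint): How far the end jaw has come towards the rear jaw from the widest setting, 0 to 0.070 m; starts at 0 to 0.018. The ratchet holds it in steps of 6 mm: under load it can drop back by a few mm when a squeezed trigger is let go.
- end_jaw: The toothed aluminium bar (300 x 18 x 12 mm) with the black end jaw fixed on its +x end; axes as the clamp's. The jaw is 16 mm thick (x), 28 mm high, from y -14 to 68 mm. Origin: over the clamp's origin when joint bar is 0, and moves along clamp -x with that joint.
- end_face (a point): Centre of the free face of the soft grey pad on the end jaw (pad not squashed); faces clamp -x; 28 mm wide (y), 22 mm high, centre 14 mm over the bench. Axes as the clamp's. At clamp x = 178 mm less joint bar, y = 48 mm.
- end_pad (a joint): How much the soft rubber pad of the end jaw (12 mm thick) is squashed, in m: 0 when nothing presses it, about 6 N per mm; the rear pad is alike. 2 to 5 mm is right at the end.
- drawer: Small open wooden drawer standing loose between the jaws, 0.3 to 0.6 kg: 86 mm along x (over its two 9 mm side walls, which get clamped), 110 mm along y, 70 mm high, dark front with brass knob at +y. Origin: centre of its underside; axes along the clamp's within 0.03 rad. The batten goes at its x = +43 mm side, where 23 to 50 mm are free to the end pad; 1 to 8 mm at the other side.
- caul: Flat plain beech batten, 12 mm thick (x), 36 mm wide (y), 150 mm long (z), 35 to 70 g, standing in the rectangular slot of the tool block, 90 mm of it above the block. Origin: centre of its lower end. Either way round will do.
- tool_block: Dark wooden block fixed to the bench, 140 x 66 x 75 mm, origin under its centre; the batten's slot (17 x 41 mm, 60 mm deep) is at x = +45 mm of the block, the marker at x = -20, the brush at x = -50 mm. It stands on the left or on the right of the clamp, the tub on the other side.
- marker: Marker in a round hole of the block, 17 mm thick, 130 mm long; leave it.
- brush: Label brush in a round hole of the block, 13 mm thick, 141 mm long; leave it.
- herb_tub: Clear lidded tub of dried herb, 116 mm across, 115 mm high; leave it.
- glue_bottle: White glue bottle, 48 mm across, 135 mm high, standing; leave it.
- scoop: Steel scoop lying on the bench, 165 mm long, 30 mm high; leave it.
- clothes_peg: Wooden clothes peg lying on the bench, 72 mm; leave it.
- label_roll: Roll of labels, 60 mm across, 32 mm high; leave it.
Things that resemble listed ones, but are neither listed nor needed, are in the scene too. Of the things that look like the caul, the smaller one is meant. What is shaped like the drawer but turquoise is not meant.

How it is judged:
On the way, in this order (a step that is already met when the one before it is completed fails the run):
1. the batten, let go, stands on end in the gap between the drawer's side and the end jaw, in line with the jaw's pad (centre within 20 mm) and flat to the drawer (angle between caul's own z axis and vertical below 0.12 rad and height (world z) of caul below 0.005 m and y of caul in the frame of end_face between -0.02 and 0.02 m and x of caul in the frame of end_face below 0 m and x of caul in the frame of drawer above 0.044 m and angle between the x axis of caul and the x axis of drawer, either way round below 0.25 rad and contact force between the fingers and caul below 0.1 N), for 0.2 s.
2. the end jaw, brought up by squeezing the trigger, presses on the batten (contact force between end_jaw and caul above 2 N and contact force between the fingers and trigger_blade above 1 N), for 0.1 s.
At the end, for the whole second after the job is handed in: Trigger held squeezed in the hand (over 3 N, over 0.03 rad); end jaw presses the batten with 8 to 40 N, batten presses the drawer with over 8 N; batten stands on the bench, upright and flat to the drawer within 0.12 rad, within 20 mm of the pad's centre line; drawer level (angle between caul's own z axis and vertical below 0.12 rad and height (world z) of caul below 0.005 m and y of caul in the frame of end_face between -0.02 and 0.02 m and contact force between end_jaw and caul between 8 and 40 N and contact force between caul and drawer above 8 N and angle between the x axis of caul and the x axis of drawer, either way round below 0.12 rad and angle between drawer's own z axis and vertical below 0.06 rad and contact force between the fingers and trigger_blade above 3 N and value of joint trigger above 0.03 rad); the arm keeps its last pose, push and grip.
It fails at once if the clamp crushes the drawer: the end jaw presses with more than 40 N (contact force between end_jaw and caul above 40 N or contact force between end_jaw and drawer above 40 N).
It fails at once if the hand pushes the bar or the end jaw with more than 5 N (contact force between the fingers and end_jaw above 5 N).
It fails at once if the drawer is tipped by more than 0.25 rad (angle between drawer's own z axis and vertical above 0.25 rad).
It fails at once if another thing (glue bottle, tub, marker, brush, scoop, clothes peg, label roll) is moved by more than 30 mm (distance of any of glue_bottle, herb_tub, marker, brush, scoop, clothes_peg, label_roll from where it was at the start of the episode above 0.03 m).
It also fails if it takes over 58 s, if anything falls off the work surface, if the arm or the gripper's body presses on something with over 40 N, if the wrist force passes 120 N, or if a joint passes its speed limit or range.

## Working session

There is one attempt and no reset: what is moved stays moved. The work goes in short steps, each a Python script; the robot and the scene stay as the last script left them, time stands still between calls to the robot, and variables do not carry over. Pictures are saved under pics/ and viewed, at most 10 in all, crops included, and the job is handed in when it is done.

```bash
ls; mkdir -p pics; cat > h.py <<'E'
import numpy as np, cv2
from plant import robot, solve_ik, telemetry, eyes, job_done, spotter
def ray(c,uv,T=None):
    M=c["mtx"]; T=c["T"] if T is None else T
    d=c.get("dist",np.zeros(5)) 
    p=cv2.undistortPoints(np.array([[uv]],float),M,np.array(d,float))[0,0]
    v=T[:3,:3]@np.array([p[0],-p[1],-1.]); return T[:3,3],v/np.linalg.norm(v)
def atz(c,uv,z,T=None):
    o,v=ray(c,uv,T); return o+v*(z-o[2])/v[2]
def proj(c,P,T=None):
    T=c["T"] if T is None else T
    P=np.atleast_2d(P); q=(P-T[:3,3])@T[:3,:3]; q=q*[1,-1,-1]
    return cv2.projectPoints(q,np.zeros(3),np.zeros(3),c["mtx"],np.array(c.get("dist",np.zeros(5)),float))[0][:,0]
def Tw():
    s=telemetry.observe(); from scipy.spatial.transform import Rotation as R
    T=np.eye(4);T[:3,:3]=R.from_quat(s["eef_rot"]).as_matrix();T[:3,3]=s["position"];return T
E
python3 - <<'E'
from h import *
for n in ["scene","top"]:
    c=eyes.capture(n); cv2.imwrite(f"pics/{n}0.png",c["frame"]); print(n,c.keys(),c["mtx"].round(1).tolist(),c["T"].round(3).tolist())
    for q in ["clamp","grip","rear_face","end_face","drawer","caul","tool_block","trigger_blade","glue_bottle","herb_tub","scoop","label_roll","clothes_peg","marker"]:
        f=spotter.mark_of(n,q)
        z=.014 if q in("grip","rear_face","end_face") else 0
        print(q,[(np.round(d["confidence"],2),np.round(d["xy"]).tolist(),atz(c,d["xy"],z).round(3).tolist()) for d in f[:4]])
E
```

```text
pics
scene dict_keys(['frame', 'mtx', 'T']) [[487.2, 0.0, 321.2], [0.0, 487.2, 236.3], [0.0, 0.0, 1.0]] [[0.599, -0.447, 0.665, 1.223], [0.801, 0.323, -0.504, -0.566], [0.01, 0.834, 0.552, 0.654], [0.0, 0.0, 0.0, 1.0]]
clamp [(np.float64(0.81), [358.0, 247.0], [0.522, 0.075, 0.0])]
grip [(np.float64(0.84), [351.0, 235.0], [0.488, 0.08, 0.014]), (np.float64(0.58), [168.0, 309.0], [0.482, -0.375, 0.014])]
rear_face []
end_face [(np.float64(0.78), [325.0, 282.0], [0.596, -0.078, 0.014])]
drawer [(np.float64(0.88), [357.0, 276.0], [0.607, 0.0, 0.0]), (np.float64(0.71), [204.0, 248.0], [0.314, -0.221, 0.0])]
caul [(np.float64(0.65), [177.0, 367.0], [0.616, -0.414, 0.0])]
tool_block [(np.float64(0.57), [165.0, 312.0], [0.47, -0.377, 0.0])]
trigger_blade []
glue_bottle [(np.float64(0.84), [442.0, 257.0], [0.666, 0.206, 0.0])]
herb_tub [(np.float64(0.77), [429.0, 199.0], [0.459, 0.386, 0.0]), (np.float64(0.65), [261.0, 264.0], [0.447, -0.146, 0.0])]
scoop [(np.float64(0.79), [261.0, 336.0], [0.638, -0.26, 0.0])]
label_roll [(np.float64(0.87), [368.0, 202.0], [0.374, 0.235, 0.0]), (np.float64
[... 921 characters left out ...]
at64(0.26), [427.0, 190.0], [0.634, -0.248, 0.0])]
trigger_blade [(np.float64(0.38), [499.0, 282.0], [0.42, -0.407, 0.0])]
glue_bottle [(np.float64(0.75), [229.0, 172.0], [0.677, 0.209, 0.0])]
herb_tub [(np.float64(0.92), [156.0, 260.0], [0.474, 0.373, 0.0]), (np.float64(0.21), [381.0, 268.0], [0.453, -0.139, 0.0]), (np.float64(0.17), [427.0, 189.0], [0.636, -0.249, 0.0])]
scoop [(np.float64(0.74), [428.0, 189.0], [0.634, -0.25, 0.0]), (np.float64(0.26), [285.0, 262.0], [0.469, 0.078, 0.0])]
label_roll [(np.float64(0.69), [214.0, 303.0], [0.376, 0.238, 0.0])]
clothes_peg [(np.float64(0.45), [381.0, 273.0], [0.443, -0.14, 0.0])]
marker [(np.float64(0.53), [488.0, 269.0], [0.45, -0.383, 0.0])]
```

View pics/scene0.png

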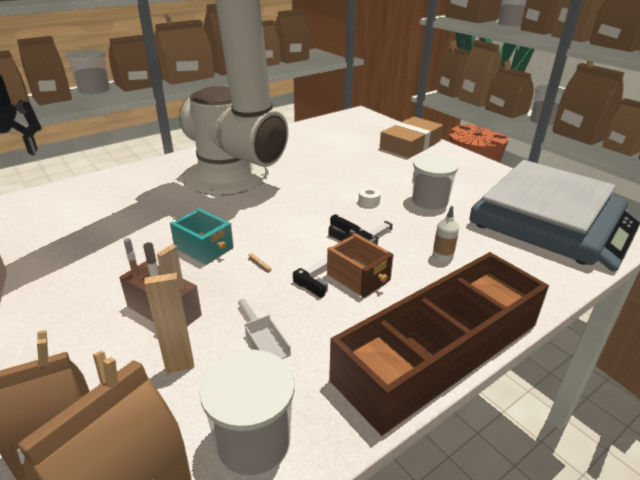

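View pics/top0.png

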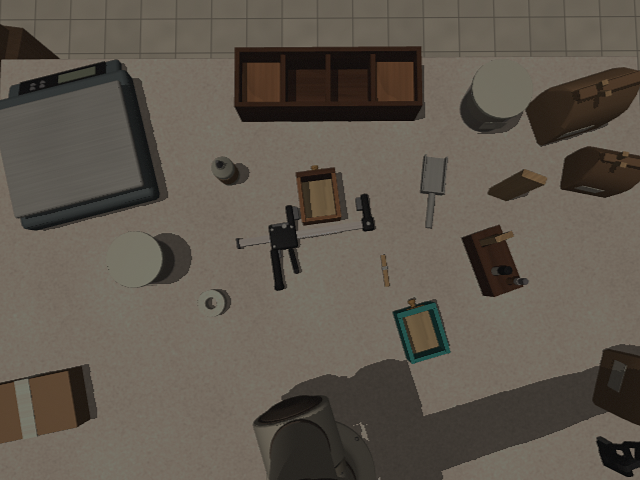

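The scene picture shows the clamp amid the bench and the drawer at (357,265). The tool block is at (165,290) with the smaller batten in its slot at about (170,258); the larger loose look-alike stands at (170,320). In the top picture the caul's top end is at about (497,238), and clamp x points to the right (world -y).

```bash
cat >> h.py <<'E'
from scipy.spatial.transform import Rotation as R
def down(yaw):
    "tool pointing down, tool y at world yaw"
    c,s=np.cos(yaw),np.sin(yaw)
    return R.from_matrix(np.array([[-s,c,0],[c,s,0],[0,0,-1.]])).as_quat()
def best(pos,yaw):
    "pose with yaw or yaw+pi, smaller joint travel"
    q0=np.array(telemetry.observe()["qpos"]);o=[]
    for y in (yaw,yaw+np.pi):
        j=solve_ik(pos,down(y))
        if j is not None:o.append((np.abs(np.array(j)-q0).max(),y))
    return min(o)[1]
def wcap(name):
    T=Tw();c=eyes.capture("wrist");c["T"]=T@c["tool_from_camera"];cv2.imwrite(f"pics/{name}.png",c["frame"]);np.savez(f"pics/{name}.npz",T=c["T"],mtx=c["mtx"]);return c
def cap(name):
    z=np.load(f"pics/{name}.npz");return dict(T=z["T"],mtx=z["mtx"])
E
python3 - <<'E'
from h import *
c=eyes.capture("top")
for d in spotter.cut_out("top","caul")[:3]:
    p=d["pixels"].astype(np.uint8);r=cv2.minAreaRect(cv2.findNonZero(p));print(d["confidence"],d["xy"],cv2.boxPoints(r).round().tolist(),atz(c,d["xy"],.165))
print("tc",Tw().round(3).tolist())
P=[.50,-.365,.34];y=best(P,np.deg2rad(22));print("yaw",y)
robot.reach(P,down(y))
c=wcap("w1");print(c["tool_from_camera"].round(3).tolist(),c["mtx"].round(1).tolist(),telemetry.observe()["time_s"])
for q in ["caul","tool_block"]:
  for d in spotter.cut_out("wrist",q)[:2]:
    p=d["pixels"].astype(np.uint8);r=cv2.minAreaRect(cv2.findNonZero(p));print(q,d["confidence"],np.round(d["xy"]),cv2.boxPoints(r).round().tolist())
P=[.56,-.02,.36];y=best(P,np.deg2rad(8));print("yaw",y)
robot.reach(P,down(y))
c=wcap("w2");print(telemetry.observe()["time_s"])
for q in ["clamp","grip","rear_face","end_face","drawer"]:
  for d in spotter.mark_of("wrist",q)[:2]: print(q,d["confidence"].__round__(2),np.round(d["xy"]),atz(c,d["xy"],.014 if "face" in q or q=="grip" else 0).round(4))
E
```

```text
0.72 [514.0, 184.2] [[485.0, 186.0], [539.0, 162.0], [548.0, 183.0], [494.0, 206.0]] [ 0.61251113 -0.3829937   0.165     ]
0.64 [494.8, 238.4] [[478.0, 238.0], [512.0, 230.0], [514.0, 238.0], [480.0, 246.0]] [ 0.50626757 -0.34195714  0.165     ]
tc [[0.956, 0.293, -0.0, 0.161], [0.293, -0.956, 0.0, -0.526], [0.0, -0.0, -1.0, 0.231], [0.0, 0.0, 0.0, 1.0]]
yaw 0.3839724354387525
[[0.0, 0.957, 0.291, 0.074], [1.0, -0.0, -0.001, -0.001], [-0.001, 0.291, -0.957, -0.143], [0.0, 0.0, 0.0, 1.0]] [[381.7, 0.0, 317.5], [0.0, 381.7, 241.5], [0.0, 0.0, 1.0]] 3.1
caul 0.89 [332. 207.] [[321.0, 178.0], [337.0, 177.0], [340.0, 235.0], [323.0, 235.0]]
caul 0.85 [411. 290.] [[355.0, 267.0], [402.0, 233.0], [461.0, 316.0], [414.0, 350.0]]
tool_block 0.96 [287. 188.] [[217.0, 222.0], [220.0, 155.0], [353.0, 161.0], [350.0, 228.0]]
tool_block 0.7 [495.   3.] [[450.0, 0.0], [518.0, 0.0], [518.0, 12.0], [450.0, 12.0]]
yaw 0.13962634015954636
4.5667
clamp 0.89 [300.  99.] [0.5239 0.0797 0.    ]
grip 0.72 [256.  95.] [0.472  0.0758 0.014 ]
rear_face 0.6 [342. 132.] [0.5807 0.0477 0.014 ]
end_face 0.75 [339. 237.] [ 0.5978 -0.0849  0.014 ]
end_face 0.74 [228. 404.] [ 0.47   -0.3738  0.014 ]
drawer 0.71 [359. 172.] [0.6105 0.0015 0.    ]
drawer 0.71 [224. 263.] [ 0.4454 -0.1483  0.    ]
```

View pics/w2.png

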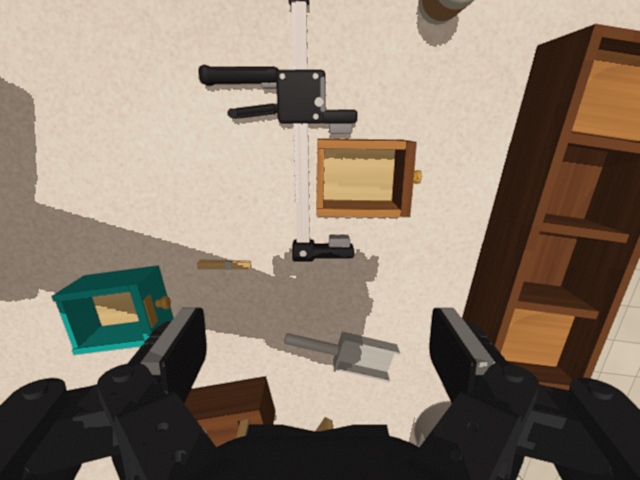

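View pics/w1.png

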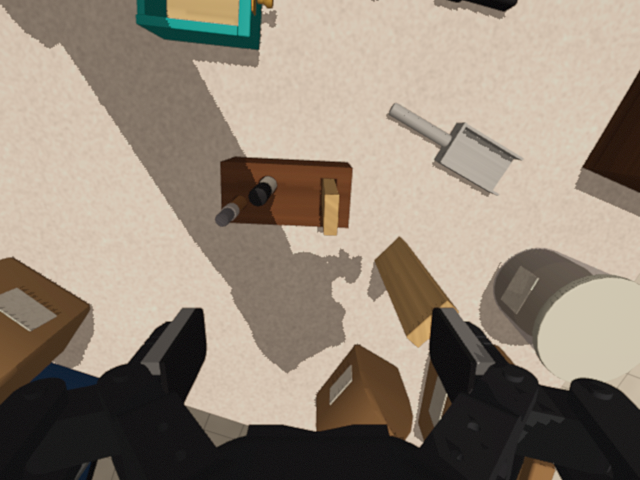

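w2 shows the clamp with the housing at (301,97), the grip at (240,75), the trigger at (253,111), the rear pad at (341,130), the drawer at (365,178) and the end jaw at (325,250) with its pad at (339,240). w1 shows the batten at (331,207) in its slot, marker and brush to its left, and the larger look-alike at (411,290).

```bash
cat >> h.py <<'E'
from scipy.optimize import minimize
def boxpts(x,y,yaw,dims,z0,z1):
    c,s=np.cos(yaw),np.sin(yaw);o=[]
    for a in(-1,1):
        for b in(-1,1):
            u,v=a*dims[0]/2,b*dims[1]/2
            for z in(z0,z1):o.append([x+c*u-s*v,y+s*u+c*v,z])
    return np.array(o)
def sil(c,P):
    m=np.zeros((480*4,640*4),np.uint8);h=cv2.convexHull((proj(c,P)*4+1.5).round().astype(np.int32));cv2.fillConvexPoly(m,h,1);return m
def fitbox(views,x0,dims,z0,z1,free=3):
    ms=[(c,cv2.resize(m.astype(np.uint8),None,fx=4,fy=4,interpolation=cv2.INTER_NEAREST)) for c,m in views]
    def f(p):
        e=0
        for c,m in ms:
            s=sil(c,boxpts(*p,dims,z0,z1));e+=1-(s&m).sum()/max(1,(s|m).sum())
        return e
    r=minimize(f,x0,method="Nelder-Mead",options=dict(initial_simplex=np.array(x0)+np.vstack([np.zeros(3),np.diag([.01,.01,.1])])))
    return r.x,r.fun/len(ms)
E
python3 - <<'E'
from h import *
# current pose: over clamp. drawer from wrist and top; caul from top
w=wcap("w3");t=eyes.capture("top")
D={}
for cam,c in(("wrist",w),("top",t)):
  for q in("drawer","caul"):
    for d in spotter.cut_out(cam,q): D.setdefault((cam,q),[]).append((d["xy"],d["pixels"]))
def near(k,c,P):
    u=proj(c,P)[0];return min(D[k],key=lambda a:np.hypot(*(np.array(a[0])-u)))[1]
dw=near(("wrist","drawer"),w,[.61,.0,.05]);dt=near(("top","drawer"),t,[.61,0,.05])
for v in([(w,dw)],[(t,dt)],[(w,dw),(t,dt)]): print("drawer",fitbox(v,[.61,.0,-1.43],(.086,.110),0,.07))
ct=near(("top","caul"),t,[.506,-.342,.14])
print("caul top",fitbox([(t,ct)],[.506,-.342,.384],(.012,.036),.075,.165))
I=cv2.resize(cv2.imread("pics/w2.png")[0:270,190:430],None,fx=2.2,fy=2.2,interpolation=cv2.INTER_CUBIC)
I=cv2.convertScaleAbs(I,alpha=1.3,beta=40)
cv2.imwrite("pics/w2c.png",I)
E
```

```text
drawer (array([ 6.10050119e-01,  1.39857982e-03, -1.44693454e+00]), np.float64(0.027283122366243084))
drawer (array([ 0.61,  0.  , -1.43]), np.float64(1.0))
drawer (array([ 6.10050119e-01,  1.39857982e-03, -1.44693454e+00]), np.float64(0.5136415611831215))
caul top (array([ 0.51016483, -0.3588241 ,  0.39887136]), np.float64(0.13387510692899918))
```

View pics/w2c.png

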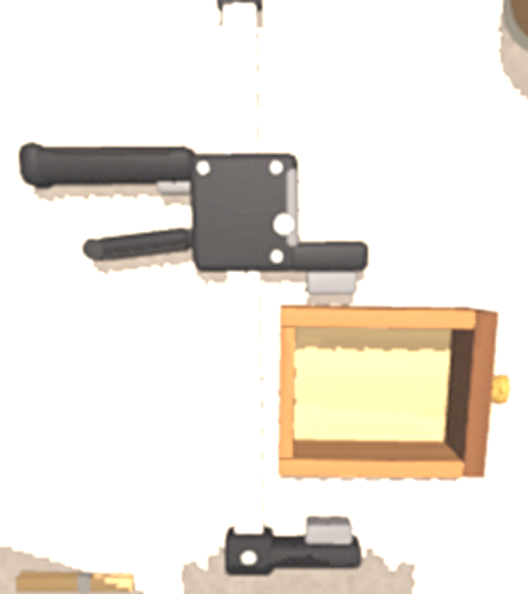

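The enlarged crop shows the housing spanning (193,155)–(298,270), end jaw (226,535)–(360,572), its pad face at row 518, the rear pad face at row 293, and the drawer centred at (385,391). I'll fit the clamp pose from these.

```bash
python3 - <<'E'
from h import *
from scipy.optimize import least_squares
c=cap("w2")
f=lambda u,v:(190+u/2.2-.3,v/2.2-.3)
# (u or None, v or None, clamp x, barflag, clamp y, z) mm
O=[(193,None,0,0,-29,28),(None,155,-30,0,0,28),(None,270,30,0,0,28),(298,None,0,0,29,28),
(226,None,198,1,-14,28),(360,None,198,1,68,28),(None,572,206,1,10,28),(None,518,178,1,48,25),(308,None,180,1,34,25),(350,None,180,1,62,25),
(None,293,42,0,48,25),(308,None,40,0,34,25),(354,None,40,0,62,25),(20,None,-25,0,-112,20)]
def pt(p,o):
    x,y,a,b=p;X=(o[2]-o[3]*b*1e3)/1e3;Y=o[4]/1e3
    return [x+np.cos(a)*X-np.sin(a)*Y,y+np.sin(a)*X+np.cos(a)*Y,o[5]/1e3]
def res(p,full=False):
    r=[]
    for o in O:
        q=proj(c,pt(p,o))[0];g=f(o[0] or 0,o[1] or 0)
        r.append(q[0]-g[0] if o[0] else q[1]-g[1])
    return np.array(r)
r=least_squares(res,[.526,.08,-1.43,.01],loss="soft_l1",x_scale=[.01,.01,.1,.01]);p=r.x
print(p,res(p).round(1))
R2=lambda X,Y:[round(v,4) for v in pt(p,(0,0,X,0,Y,14))[:2]]
print("end_face",R2(178-p[3]*1e3,48),"rear",R2(42,48),"grip",R2(-7,-50),"hand",R2(-15,-50))
d=np.array([.61005,.0014])-p[:2];C=np.cos(p[2]);S=np.sin(p[2]);print("drawer in clamp",C*d[0]+S*d[1],-S*d[0]+C*d[1],-1.447-p[2])
# caul in w1 (refit, mask now from saved picture is not available) -> go look closer
P=[.495,-.325,.33];y=best(P,.39);print(y)
robot.reach(P,down(y));robot.command_gripper(.045,40)
w=wcap("w4")
for d in spotter.cut_out("wrist","caul"):
    x,e=fitbox([(w,d["pixels"])],[.51,-.352,.39],(.012,.036),.075,.165);print("caul",np.round(d["xy"]),d["confidence"],x,e)
for d in spotter.cut_out("wrist","tool_block")[:2]:
    x,e=fitbox([(w,d["pixels"])],[.47,-.374,.39],(.14,.066),.0,.075);print("block",np.round(d["xy"]),x,e, "slot",x[:2]+.045*np.array([np.cos(x[2]),np.sin(x[2])]))
print(telemetry.observe()["time_s"])
E
```

```text
[ 0.52414047  0.08115993 -1.42525919  0.00612775] [-2.6 -2.1  0.7 -0.5 -0.5  1.2 -1.6  1.7 -1.2  1.2  0.4 -0.9  1.4  4.7]
end_face [np.float64(0.5966), np.float64(-0.0819)] rear [np.float64(0.5777), np.float64(0.0466)] grip [np.float64(0.4737), np.float64(0.0808)] hand [np.float64(0.4725), np.float64(0.0888)]
drawer in clamp 0.09137565682912081 0.07343420951449157 -0.021740813794040692
0.39
caul [392. 292.] 0.91 [ 0.51  -0.352  0.39 ] 1.0
caul [319. 251.] 0.84 [ 0.50843057 -0.36093798  0.34715885] 0.07268988015034394
block [280. 222.] [ 0.46580312 -0.37735411  0.33547165] 0.1914383932438285 slot [ 0.5082946  -0.36253945]
6.9333
```

```bash
python3 - <<'E'
from h import *
x,y,a=.5088,-.3605,.36
q=down(a)
robot.reach([x,y,.25],q)
hit=robot.servo_line([x,y,.115],v=.12,contact_N=6);print("hit",hit,telemetry.observe()["position"])
robot.command_gripper(0,40);s=telemetry.observe();print(s["grip_width"],s["gripper_force"])
if .008<s["grip_width"]<.016:
    robot.servo_line([x,y,.235],v=.15)
    s=telemetry.observe();print(s["grip_width"],s["gripper_force"],s["force"],s["time_s"])
    # drawer frame target
    dx,dy,da=.61005,.0014,-1.447
    C,S=np.cos(da),np.sin(da);X,Y=.052,-.0254
    P=[dx+C*X-S*Y,dy+S*X+C*Y,.235];print("target",P)
    yy=best(P,da);print(yy)
    robot.reach(P,down(yy))
    w=wcap("w5");t=eyes.capture("scene");cv2.imwrite("pics/s5.png",t["frame"][200:340,260:440].repeat(4,0).repeat(4,1));print(telemetry.observe()["time_s"])
E
```

```text
hit False [ 0.50917378 -0.3607364   0.11602217]
0.011772332643657448 41.12261474132538
0.011377250028896028 40.59532105922699 [ 0.23085993 -0.19230075 -0.40953944] 9.9917
target [np.float64(0.5912653645956907), np.float64(-0.053338446020390166), 0.235]
1.694592653589793
11.3
```

View pics/w5.png

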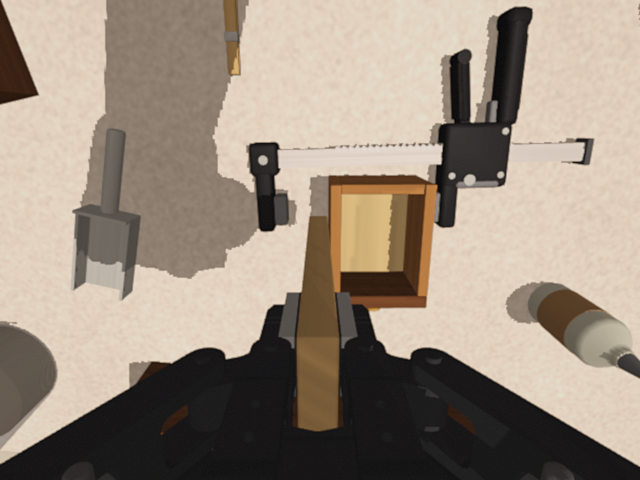

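View pics/s5.png

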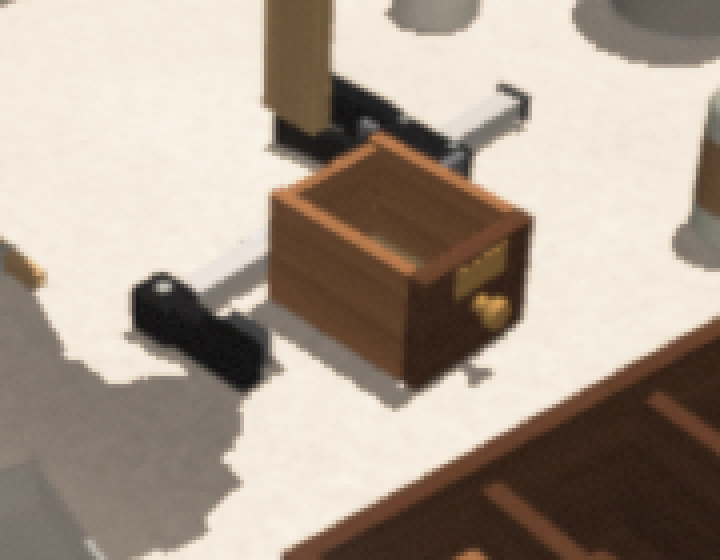

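w5 shows the batten vertical in the fingers with its lower end at about (318,216), the drawer's near wall at column 330, and the end pad at (282,209). s5 shows the same from the side. I'll check the clearance numerically, then lower.

```bash
python3 - <<'E'
from h import *
w=cap("w5")
dx,dy,da=.61005,.0014,-1.447
C,S=np.cos(da),np.sin(da)
def inD(P): d=np.array(P[:2])-[dx,dy];return (C*d[0]+S*d[1]).round(4),(-S*d[0]+C*d[1]).round(4)
for n,uv,z in[("batL",(309.5,216),.135),("batR",(327.5,216),.135),("wallcorner",(330,177),.07),("wallmid",(330.5,240),.07),("far corner",(436.5,186),.07)]:
    print(n,inD(atz(w,uv,z)))
d=min(spotter.cut_out("wrist","drawer"),key=lambda d:np.hypot(*(d["xy"]-np.array([380,240]))))
print(fitbox([(w,d["pixels"])],[.61,.0014,-1.447],(.086,.11),0,.07))
for d in spotter.mark_of("wrist","end_face")[:1]:print(d["xy"],inD(atz(w,d["xy"],.014)))
E
```

```text
batL (np.float64(0.0586), np.float64(-0.0444))
batR (np.float64(0.0469), np.float64(-0.0444))
wallcorner (np.float64(0.0435), np.float64(-0.0612))
wallmid (np.float64(0.0426), np.float64(-0.0086))
far corner (np.float64(-0.0424), np.float64(-0.0539))
(array([ 6.09612600e-01,  1.21548516e-03, -1.43943182e+00]), np.float64(0.05558386981402008))
[288.4, 208.4] (np.float64(0.0818), np.float64(-0.0239))
```

```bash
python3 - <<'E'
from h import *
s=telemetry.observe();P=np.array(s["position"])
P2=P.copy();P2[2]=.110;robot.servo_line(P2,v=.15)
P2[2]=.095;h=robot.servo_line(P2,v=.02,contact_N=2.5);s=telemetry.observe();print(h,s["position"],s["force"],s["time_s"])
robot.command_gripper(.03,40);robot.dwell(.2)
P3=np.array(telemetry.observe()["position"]);P3[2]=.28;robot.servo_line(P3,v=.15)
w=wcap("w6");t=eyes.capture("scene");cv2.imwrite("pics/s6.png",np.vstack([cv2.resize(w["frame"][100:400,200:560],(720,600))[:330],cv2.resize(t["frame"][200:320,260:440],(720,480))[:270]]));print(telemetry.observe()["time_s"])
E
```

```text
True [ 0.5914491  -0.05439531  0.1004307 ] [0.29633178 0.24441968 3.70810765] 12.9167
14.8833
```

View pics/s6.png

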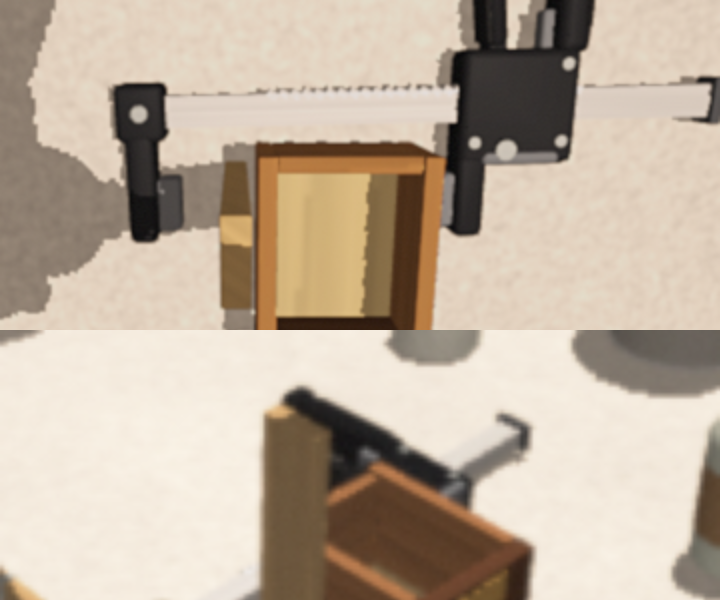

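The batten stands upright beside the drawer's wall with the end pad to its left (view crop at (170,205)). Now I'll move over the grip and check it.

```bash
python3 - <<'E'
from h import *
a=-1.425;H=[.4725,.0888,.16]
y=best(H,a);print(y)
robot.reach(H,down(y));robot.command_gripper(.085,20)
w=wcap("w7");c,s=np.cos(a),np.sin(a)
for q,z in(("grip",.014),("clamp",0),("rear_face",.014)):
  for d in spotter.mark_of("wrist",q)[:1]:
    P=atz(w,d["xy"],z);e=P[:2]-[.52414,.08116];print(q,d["confidence"],np.round(d["xy"]),P.round(4),"clampframe",(c*e[0]+s*e[1]).round(4),(-s*e[0]+c*e[1]).round(4))
# overlay predicted outlines
I=w["frame"].copy()
def pc(X,Y,Z):return [.52414+c*X-s*Y,.08116+s*X+c*Y,Z]
for poly,z in(([(-.034,-.026),(-.016,-.026),(-.016,-.112),(-.034,-.112)],.028),([(.020,-.05),(.008,-.05)],.025),([(-.0575,-.05),(.0275,-.05)],.01),([(-.03,-.029),(.03,-.029),(.03,.029),(-.03,.029)],.028)):
    cv2.polylines(I,[proj(w,[pc(*p,z) for p in poly]).round().astype(np.int32)],True,(0,0,255),1)
cv2.imwrite("pics/w7o.png",I);print(telemetry.observe()["time_s"])
E
```

```text
1.716592653589793
grip 0.75 [305. 229.] [0.4766 0.079  0.014 ] clampframe -0.0048 -0.0473
clamp 0.78 [302. 278.] [0.5241 0.0819 0.    ] clampframe -0.0007 0.0
rear_face 0.66 [250. 336.] [0.5775 0.0449 0.014 ] clampframe 0.0437 0.0475
16.55
```

View pics/w7o.png

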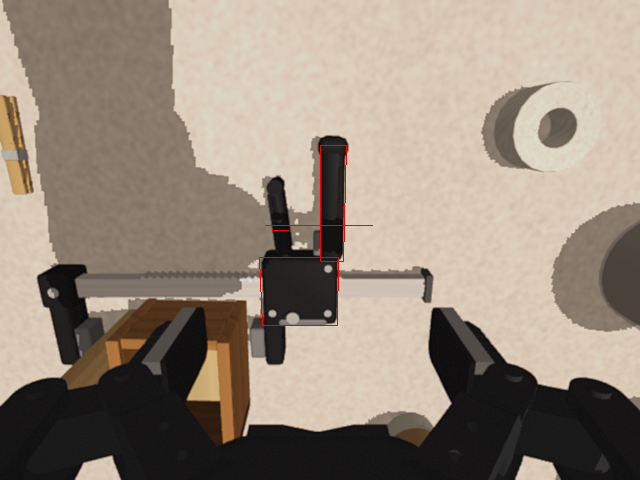

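The overlay matches the handle (333,200), the housing (300,290) and the trigger (280,215) well. Descending and doing the first squeezes.

```bash
python3 - <<'E'
from h import *
s=telemetry.observe();P=np.array([.4725,.0888,.005])
print(robot.servo_line([.4725,.0888,.04],v=.15),robot.servo_line(P,v=.06,contact_N=5))
s=telemetry.observe();print(s["position"],s["force"],s["time_s"])
for i in range(2):
    robot.command_gripper(.038,20);s=telemetry.observe();print("sq",round(s["grip_width"],4),round(s["gripper_force"],1),np.round(s["force"],1),round(s["time_s"],2))
    w=wcap(f"p{i}")
    for d in spotter.mark_of("wrist","end_face")[:1]:
        e=atz(w,d["xy"],.014)[:2]-[.52414,.08116];print("end x",np.cos(-1.425)*e[0]+np.sin(-1.425)*e[1])
    if i==0: 
        robot.command_gripper(.075,20);s=telemetry.observe();print("op",round(s["grip_width"],4),round(s["gripper_force"],1),np.round(s["force"],1),round(s["time_s"],2))
cv2.imwrite("pics/p1.png",w["frame"])
E
```

```text
False False
[0.472533   0.08879701 0.00504424] [-0.14420154  0.54354526  0.14007166] 18.2333
sq 0.0385 17.0 [-3.3  5.3 10.7] 18.75
end x -0.0018235970510053084
op 0.0751 0.0 [-1.  -0.1 -0.1] 19.3
sq 0.0383 14.6 [-3.6  3.   8.3] 19.74
end x -0.0019601191742825916
```

View pics/p1.png

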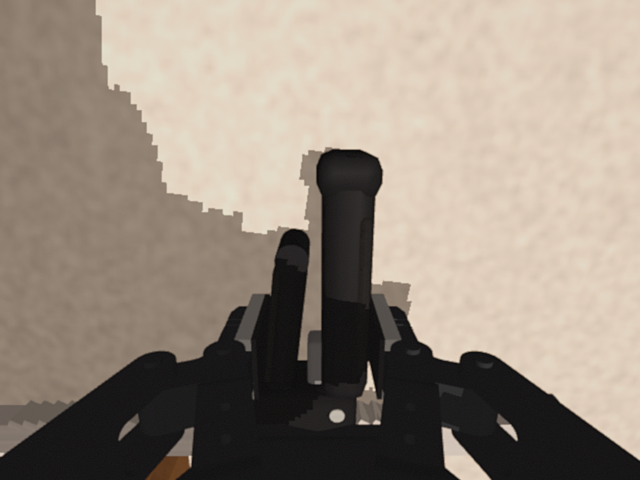

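The trigger and grip sit properly between the pads, at (290,320) and (350,300). The end jaw is out of the wrist's view, so I'll track it with the top and scene cameras.

```bash
cat >> h.py <<'E'
def endx():
    o=[]
    for n in("top","scene"):
        c=eyes.capture(n)
        for d in spotter.mark_of(n,"end_face")[:3]:
            P=atz(c,d["xy"],.014)
            e=P[:2]-[.52414,.08116];X,Y=np.cos(-1.425)*e[0]+np.sin(-1.425)*e[1],np.sin(1.425)*e[0]+np.cos(1.425)*e[1]
            if .03<Y<.07 and X>.08:o.append((n,round(X*1e3,1),round(Y*1e3,1)));break
    return o
def pump(w=.0393):
    robot.command_gripper(.074,20);o=telemetry.observe()
    robot.command_gripper(w,20);s=telemetry.observe()
    print("open",round(o["grip_width"],4),"sq",round(s["grip_width"],4),"F",round(s["gripper_force"],1),np.round(s["force"],1),"t",round(s["time_s"],2),endx(),flush=True)
E
python3 - <<'E'
from h import *
print(endx())
robot.command_gripper(.074,20);robot.servo_line([.4725,.0888,.008],v=.05)
for i in range(2):pump()
E
```

```text
[('top', np.float64(157.4), np.float64(44.5)), ('scene', np.float64(153.3), np.float64(48.9))]
open 0.0741 sq 0.0396 F 10.8 [-1.8  3.   8.6] t 21.38 [('top', np.float64(154.8), np.float64(49.8)), ('scene', np.float64(149.4), np.float64(45.7))]
open 0.0742 sq 0.0398 F 11.0 [-3.8  3.8  8. ] t 22.44 [('top', np.float64(152.1), np.float64(49.0)), ('scene', np.float64(150.0), np.float64(51.3))]
```

```bash
cat >> h.py <<'E'
def jaw(show=False):
    c=eyes.capture("top");g=c["frame"].max(2).astype(np.float32)
    X=np.arange(.14,.22,.001);ca,sa=np.cos(-1.425),np.sin(-1.425);pr=0
    for Y in(.014,.018,.022,.026):
        P=np.c_[.52414+ca*X-sa*Y,.08116+sa*X+ca*Y,np.full(len(X),.028)]
        u=proj(c,P).astype(np.float32);pr=pr+cv2.remap(g,u[:,:1],u[:,1:],cv2.INTER_LINEAR)[:,0]/4
    if show:print(pr.round().astype(int).tolist())
    w=np.clip(60-pr,0,None);return round(float((X*w).sum()/w.sum()*1e3),1)
E
python3 - <<'E'
from h import *
print(jaw(True))
def pump2(w=.038):
    robot.command_gripper(.074,20);robot.command_gripper(w,20);s=telemetry.observe()
    print("sq",round(s["grip_width"],4),"F",round(s["gripper_force"],1),"t",round(s["time_s"],2),"jaw mid",jaw(),flush=True)
pump2()
for d in spotter.mark_of("top","caul"): print(d["xy"])
E
```

```text
[82, 81, 85, 90, 90, 90, 90, 89, 88, 96, 105, 109, 107, 100, 93, 87, 72, 56, 41, 25, 17, 20, 22, 24, 24, 24, 23, 22, 21, 21, 20, 18, 18, 21, 29, 37, 42, 54, 73, 88, 100, 107, 114, 120, 121, 123, 123, 123, 123, 123, 122, 122, 122, 122, 122, 122, 123, 122, 122, 122, 122, 122, 122, 122, 122, 122, 122, 122, 122, 122, 122, 121, 121, 121, 120, 120, 120, 120, 120, 121]
166.8
sq 0.0382 F 13.9 t 23.56 jaw mid 161.7
[496.9, 193.2]
[338.1, 206.8]
```

```bash
python3 - <<'E'
from h import *
robot.command_gripper(.074,20)
for w in(.050,.046,.043,.0405,.0385):
    robot.command_gripper(w,20);s=telemetry.observe()
    print("w",w,round(s["grip_width"],4),"F",round(s["gripper_force"],1),"t",round(s["time_s"],2),"jaw",jaw(),flush=True)
E
```

```text
w 0.05 0.0499 F 2.8 t 24.46 jaw 160.8
w 0.046 0.0462 F 7.2 t 24.73 jaw 159.7
w 0.043 0.043 F 12.2 t 25.0 jaw 158.5
w 0.0405 0.041 F 17.3 t 25.27 jaw 157.5
w 0.0385 0.0402 F 18.7 t 25.54 jaw 157.3
```

```bash
python3 - <<'E'
from h import *
for w,f in((.0393,26),(.0385,26),(.0378,30)):
    robot.command_gripper(w,f);robot.dwell(.15);s=telemetry.observe()
    print("w",w,round(s["grip_width"],4),"F",round(s["gripper_force"],1),"t",round(s["time_s"],2),"jaw",jaw(),flush=True)
# rear pad / drawer check: drawer pose and caul from scene
t=eyes.capture("top")
for q,P in(("drawer",[.61,0,.05]),("caul",[.591,-.05,.1])):
    u=proj(t,P)[0];L=spotter.cut_out("top",q)
    if L:
        d=min(L,key=lambda d:np.hypot(*(d["xy"]-u)))
        dims,z=((.086,.11),.07) if q=="drawer" else ((.012,.036),.15)
        print(q,fitbox([(t,d["pixels"])],[P[0],P[1],-1.43],dims,0,z))
E
```

```text
w 0.0393 0.0394 F 19.5 t 25.96 jaw 157.0
w 0.0385 0.0389 F 21.0 t 26.38 jaw 156.7
w 0.0378 0.0382 F 22.2 t 26.79 jaw 156.5
drawer (array([ 0.61384103,  0.00910012, -1.45870824]), np.float64(0.037905431809300505))
caul (array([ 0.59341893, -0.04340249, -1.42022255]), np.float64(0.25702479338842976))
```

```bash
python3 - <<'E'
from h import *
robot.command_gripper(.074,20);print("released jaw",jaw())
for w in np.arange(.053,.0375,-.0015):
    robot.command_gripper(w,30);robot.dwell(.1);s=telemetry.observe();j=jaw()
    print("w",round(w,4),round(s["grip_width"],4),"F",round(s["gripper_force"],1),"t",round(s["time_s"],2),"jaw",j,flush=True)
    if s["gripper_force"]>19 or j<154.3:break
E
```

```text
released jaw 157.2
w 0.053 0.0531 F 2.6 t 27.93 jaw 155.7
w 0.0515 0.0513 F 3.1 t 28.29 jaw 155.5
w 0.05 0.05 F 8.1 t 28.66 jaw 155.3
w 0.0485 0.0486 F 13.8 t 29.02 jaw 155.0
w 0.047 0.0473 F 17.4 t 29.39 jaw 154.4
w 0.0455 0.0462 F 20.1 t 29.76 jaw 153.7
```

```bash
python3 - <<'E'
from h import *
robot.dwell(.8);s=telemetry.observe();print(s["grip_width"],s["gripper_force"],jaw(),np.round(s["force"],1))
for cam in("scene","top"):
    t=eyes.capture(cam);u=proj(t,[.593,-.045,.1])[0];L=spotter.cut_out(cam,"caul")
    if L:
        d=min(L,key=lambda d:np.hypot(*(d["xy"]-u)));print(cam,d["xy"],u,fitbox([(t,d["pixels"])],[.593,-.045,-1.43],(.012,.036),0,.15))
E
```

```text
0.04604010676884005 20.05202047963394 153.7 [-5.3  3.8 12.2]
scene [337.8, 251.8] [338.23321044 242.15689661] (array([ 0.58916829, -0.04170696, -1.45694554]), np.float64(0.12010186953753543))
top [339.1, 201.8] [340.28088737 200.35957641] (array([ 0.59138395, -0.04225115, -1.41344193]), np.float64(0.14743589743589747))
```

The batten is upright and the grip is steady, so I'm handing in.

```bash
python3 -c "
from h import *
print(job_done())"
```

```text
the job is handed in; nothing more can be done
None
```

I stood the batten between the drawer and the end jaw, pumped the clamp shut with the trigger, and handed the job in with the trigger still squeezed: about 20 N on the finger pad, jaw force not measured but estimated at 17–24 N. No verdict was returned.

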